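# Put the chisel away in the spring-lid case

## Task

Press the round button on the ledge of the wooden case so that its sprung lid pops up, then steady the lid and swing it gently all the way over until it rests open on its stop, without letting it bang. Then draw the chisel by its handle out from under the low shelf until its whole length is clear, leave it lying on the bench and let go; pick it up again by its steel neck (just ahead of the wooden handle) and lay it gently, without dropping it, flat on the floor of the case with its handle down in the narrow trough. Leave the lid open and the other things on the bench where they are.

Things in the scene. Friction and masses are not known exactly. Their poses are not given: they have to be found in the camera images.
- case: Wooden case fixed to the bench, 210 (x) by 260 (y) by 72 mm high with the lid shut. Origin: centre of its underside; +x points from the button side (front) to the hinge side (back), z up. A ledge 50 mm high fills the front 50 mm (x -105 to -55 mm; behind it a 5 mm front rim, top at z 60). Behind it the open inside spans x -50 to +100 mm, y -125 to +125 mm, with 5 mm walls that rise to z 60 mm and its floor at z 8 mm.
- bed (a point): Point on the case's inner floor at case (25, 0, 8) mm, axes as the case: the chisel's origin belongs here, with the chisel's x axis (butt to cutting edge) along the case's +y.
- trough (a point): Point on the inner floor at case (25, -50, 8) mm, in the trough for the handle: two ribs along y, 6 mm thick, 42 mm apart inside, 28 mm high above the floor, from case y -120 to -30 mm, leave no room for fingers beside the handle. From y -30 to +125 the floor is open over the whole 150 mm width.
- release (a joint): Push button on the ledge, steel, 28 mm across, pressed downwards: 0 = up, 0.006 m = fully down (5 N). Pressing it beyond about 4.5 mm (go fully down to be sure) frees the lid.
- release_top (a point): Centre of the button's top, at case (-80, 0, 68) mm; its housing, 44 mm across, ends 6 mm lower.
- lid (a joint): Lid angle, rad: 0 shut (latched), grows as it opens. Once freed, a spring pops it up; after some bouncing it stays ajar at about 0.42. Above that its own weight (0.25 kg) lets it fall back until it is past upright (about 1.6), from where it leans over to its stop at 1.85 and stays, its edge then 215 mm above the bench and 143 mm behind the case's centre: keep what is carried clear of it.
- lid_hinge (a point): Middle of the lid's hinge line, at case (100, 0, 62) mm; the line runs along the case's y.
- lid_edge (a point): Middle of the lower front edge of the lid, 155 mm from the hinge line. The lid is a wooden board 258 mm wide and 10 mm thick (above this edge when shut). Ajar, its edge stands about 63 mm above the rim, and can be pushed back and up from the front. A small steel catch, 30 mm wide, hangs 24 mm below the lid, 9 to 25 mm behind the edge and 100 mm to the +y side of its middle; the middle is clear.
- rack: Low wooden shelf fixed to the bench, open to the front: deck 220 mm wide (y) and 130 mm deep, underside 52 mm and top 68 mm above the bench (things on it up to 90 mm). Origin on the bench 100 mm in front of the middle of its front edge; +x points under the shelf: the edge is at x = 100 mm, the space below lies between cheeks at y -94 and +94 mm.
- chisel: Chisel, 200 mm long, 0.12 to 0.25 kg, lying flat. Origin: on its flat underside, midway along. x points from the butt to the cutting edge, z up. Wooden handle x -100 to 0 mm, 30 wide, 26 high; steel neck x 0 to 40 mm, 16 wide, 20 high; steel blade x 40 to 100 mm, 24 wide, 8 high. At the start the neck, the blade and a little of the handle are under the shelf; 75 to 95 mm of the handle stick out at the front.
- chisel_handle (a point): In the handle, 40 mm from the butt, 13 mm above the underside; axes as the chisel.
- chisel_neck (a point): Middle of the steel neck, 20 mm ahead of the handle, 10 mm above the underside; axes as the chisel.
- chisel_tip (a point): Middle of the cutting edge, 100 mm ahead of the origin.
- glue: Glue bottle, 64 mm across, 170 mm high, standing on the bench. Origin under its centre. Leave alone.
- tape: Roll of paper tape lying flat, 100 mm across, 25 mm high. Origin under its centre. Leave alone.
- hammer: Hammer, 260 mm long, lying on the bench. Leave alone.
- offcut: Wooden offcut, 140 by 60 by 35 mm, lying on the bench. Leave alone.
Mind the look-alikes: they are no part of the job. Leave any purple look-alike of the chisel alone.

How it is judged:
On the way, in this order (a step that is already met when the one before it is completed fails the run):
1. the button has been pressed and the lid has popped up ajar (value of joint lid above 0.2 rad).
2. the lid rests open on its stop, let go (value of joint lid above 1.7 rad and velocity of joint lid between -0.2 and 0.2 rad/s and contact force between each of the arm, the fingers and case below 0.1 N), for 0.2 s.
3. the chisel lies on the bench with its whole length clear of the shelf, let go ((x of chisel_tip in the frame of rack below 0.1 m or y of chisel_tip in the frame of rack below -0.13 m or y of chisel_tip in the frame of rack above 0.13 m) and height (world z) of chisel below 0.008 m and angle between chisel's own z axis and vertical below 0.1 rad and linear speed of chisel below 0.03 m/s and contact force between the fingers and chisel below 0.1 N), for 0.2 s.
4. the chisel is lifted, gripped at its neck (height (world z) of chisel above 0.03 m and distance between the grasp point and chisel_neck below 0.035 m and contact force between the fingers and chisel above 1 N), for 0.1 s.
At the end, for the whole second after the job is handed in: The chisel lies still and released, flat on the case's floor (within 6 mm in height, 0.08 rad tilt), its origin within 12 mm across and 28 mm along of the bed point, along the case within 0.15 rad, handle in the trough; the lid rests open beyond 1.7 rad (x of chisel in the frame of bed between -0.012 and 0.012 m and y of chisel in the frame of bed between -0.028 and 0.028 m and z of chisel in the frame of bed between -0.004 and 0.006 m and horizontal distance between chisel_handle and trough below 0.045 m and angle between the x axis of chisel and the y axis of case, either way round below 0.15 rad and angle between chisel's own z axis and vertical below 0.08 rad and linear speed of chisel below 0.02 m/s and contact force between the fingers and chisel below 0.1 N and value of joint lid above 1.7 rad); the robot touches nothing.
It fails at once if the lid bangs against its stop (faster than 4 rad/s within the last 0.15 rad) (value of joint lid above 1.7 rad and velocity of joint lid above 4 rad/s).
It fails at once if the chisel is dropped (falls from more than about 30 mm) (linear speed of chisel above 0.75 m/s and contact force between the fingers and chisel below 0.1 N).
It fails at once if the glue bottle, tape, hammer or offcut is moved more than 30 mm (distance of any of glue, tape, hammer, offcut from where it was at the start of the episode above 0.03 m).
It also fails if it takes over 69 s, if anything falls off the work surface, if the arm or the gripper's body presses on something with over 40 N, if the wrist force passes 120 N, or if a joint passes its speed limit or range.

## Robot

A 7-joint arm with a two-finger parallel gripper is mounted at the origin on the work surface. World frame = base frame: x ahead of the robot, y to its left, z up, the work surface at z = 0. Lengths are in m, angles in rad, forces in N, time in s.
With the tool pointing down it reaches from about 0.4 to 0.85 m from the base axis. Payload 4.5 kg.
Tool frame: the origin (TCP) lies at the very end of the fingers, on their centre line; the grasp point (between the pads) lies 19 mm behind it; z points along the fingers, y is the line along which they close (so a half turn about z gives the same grasp; the last joint's range is limited). The gripper opens to 88 mm and grips with 3 to 60 N. Pads are 18 mm wide; open, the fingers measure 123 mm over their backs; the gripper's body (75 mm by 187 mm) begins 45 mm behind the grasp point.
Start: joints at [1.3, 0.689, -0.195, 1.565, 0.157, 0.902, -0.215], TCP at [0.188, -0.596, 0.239] pointing down, gripper open.
Joint ranges: [-3.01, 3.01], [-0.46, 2.08], [-1.47, 1.51], [0.13, 2.56], [-1, 4.14], [0.04, 2.09], [-2.66, 2.66]. Speed limits (rad/s): [2.57, 2.57, 3.14, 3.14, 3.14, 3.14, 3.14].

## Interface

Orientations are given as a unit quaternion [x, y, z, w].
In Python, from plant import r gives the robot as it stands. The module is installed in compiled form; this text tells all that it offers.
- The arm moves only by the tool step_arm, never from a script. Its argument "increments" is a list of rows, each a list of 2 entries, a list of its own where there are three numbers: the shift along the world's x, y, z in cm, then the turn, a rotation vector about the world's x, y, z in degrees. A call has exactly 10 rows; each row shifts and turns the commanded pose from where the row before left it; what a row does not reach is not made up. A row lasts 1/10 s, in which the tool goes at most 50 mm and 8.59 degrees, less where a joint would pass 70% of its speed; a pose out of reach is approached as far as the arm can. A call is refused whole if a number of a shift passes 5 or a number of a turn 8.59, either way. A call with a gripper value outside its range is refused whole. "fingers" is the opening, from 0 (shut) to 1 (fully open), set as the call begins (left out, the last holds). The fingers move at their own pace and stop on an object; "grip_force" is the grip in N (left out, the last holds). Time passes only in rows, so rows that do not move let the fingers close, or fill a call up. It gives the time, the measured TCP pose, the force, the opening and the grip force at its end, in the units of the state.
- r.get_state(): the state, without advancing time (a new reading comes with each control period).
- r.snapshot(name): name is "scene" or "top"; returns (picture, depth): 384x512x3 uint8, red, green, blue; 384x512 float32, m along the optical axis (not along the pixel's ray), 0 where there is no reading.
- r.calibration(name): a dict with "fov_y" (degrees; the focal length in pixels is half the picture's height over the tangent of half this angle, whatever the lens; pixels are square), "cx", "cy" (the principal point, pixels), "k1" (the pictures are not rectified: a ray, as slopes to the right and down, at radius r is drawn at 1 + k1 r^2 times it, then the intrinsics apply), "R" (3x3) and "t" (3): a world point X has camera coordinates R X + t. Camera axes: x right, y down, z forward; pixel columns grow to the right and rows downward; lengths in m; the calibration is good to about 2 mm. A picture is of the moment at which its call begins. calibration takes no time and is no camera call.
- r.finish_job(): hands the job in; it is judged then, once.
The state is a dict: "clock": time; "q": joint angles; "qd": joint speeds; "joint_torque": joint torques, N m; "tool_pos": TCP position; "eef_rot": TCP orientation; "contact_force": force on the tool from outside, world axes, zero at the start; "moment": the same for the moment, N m; "opening": opening from 0.0 (shut) to 1.0 (fully open); "finger_force": force on a finger pad.
Only numpy, scipy, OpenCV 4.12 (cv2) and the standard library are available. Lean on these libraries where they do the work, as an engineer would, in place of code of your own. Each camera call takes 0.05 s, during which the arm holds its last target. There are 200 camera calls.

## Working session

There is one attempt and no reset: what is moved stays moved. The work goes in short steps, Python scripts to look and compute and a tool call to move; the robot and the scene stay as the last step left them, time stands still between calls to the robot, and variables do not carry over. Pictures are saved under pics/ and viewed, at most 10 in all, crops included, and the job is handed in when it is done.

Besides the shell and the picture viewer there is one more tool, called after "Request:" as name(argument=value, ...) on one line, values as JSON. step_arm: Moves the arm, as the interface text tells. Its arguments: {"type":"object","properties":{"increments":{"type":"array","items":{"type":"array"}},"fingers":{"type":"number"},"grip_force":{"type":"number"}},"required":["increments"]}

```bash
mkdir -p pics
cat > h.py <<'E'
import numpy as np, cv2
from plant import r
def K(c):
    f=192/np.tan(np.radians(c["fov_y"])/2); return f
def ray(name,u,v):
    c=r.calibration(name); f=K(c); x=(np.asarray(u,float)-c["cx"])/f; y=(np.asarray(v,float)-c["cy"])/f
    xu,yu=x.copy(),y.copy()
    for _ in range(20):
        s=1+c["k1"]*(xu*xu+yu*yu); xu,yu=x/s,y/s
    R=np.array(c["R"]);t=np.array(c["t"])
    d=np.stack([xu,yu,np.ones_like(xu)],-1)
    return -R.T@t, d@R, d
def plane(name,u,v,z):
    o,d,_=ray(name,u,v); s=(z-o[2])/d[...,2]; return o+s[...,None]*d
def cloud(name,dep):
    v,u=np.mgrid[:384,:512]; o,d,_=ray(name,u,v); return o+dep[...,None]*d
def snap(name,tag):
    p,d=r.snapshot(name); cv2.imwrite(f"pics/{tag}.png",p[...,::-1]); np.savez(f"pics/{tag}.npz",p=p,d=d); return p,d
E
python3 - <<'E'
from h import *
a,_=snap("scene","s0"); b,_=snap("top","t0")
cv2.imwrite("pics/both.png",cv2.resize(np.vstack([a,b])[...,::-1],None,fx=.78,fy=.78))
cv2.imwrite("pics/s0b.png",cv2.resize(a[...,::-1],(800,600)));cv2.imwrite("pics/t0b.png",cv2.resize(b[...,::-1],(800,600)))
for n in("scene","top"):
    c=r.calibration(n);print(n,c["fov_y"],c["k1"],-np.array(c["R"]).T@c["t"],c["R"])
s=r.get_state();print(s)
E
```

```text
scene 50.613626884526134 0.04543230304531914 [1.29490247 0.37249664 0.82963482] [[-0.44165559  0.89695504  0.02029768]
 [ 0.58600707  0.30552999 -0.75049792]
 [-0.67936445 -0.31956702 -0.66056103]]
top 55.440539482211015 -0.00757009730077788 [ 0.32146235 -0.01877476  1.17398208] [[-0.00729646 -0.99994775  0.00716013]
 [-0.98328141  0.00587165 -0.18199779]
 [ 0.18194624 -0.00836836 -0.98327287]]
{'clock': 0.1, 'q': array([ 1.29980969,  0.68990599, -0.19447607,  1.56619068,  0.15727539,
        0.90251307, -0.21507676]), 'qd': array([ 7.02956719e-04, -3.00311212e-03, -4.41612882e-04, -3.19714215e-03,
        4.64787974e-04,  4.45071085e-05, -6.96682228e-04]), 'joint_torque': array([-3.43668486e-03, -5.28509831e+01, -1.27165563e+00, -1.53840530e+01,
       -5.25965332e-02,  1.96844696e-03,  5.00472026e-05]), 'tool_pos': array([ 0.18733271, -0.5956892 ,  0.2379986 ]), 'eef_rot': array([ 9.88406905e-01,  1.51825966e-01, -1.86326923e-04, -7.94580562e-04]), 'contact_force': array([ 0.16698716,  0.05426574, -0.45819901]), 'moment': array([0.01975073, 0.03230652, 0.02861281]), 'finger_force': 0.0, 'opening': 1.000724183386923}
```

View pics/t0b.png

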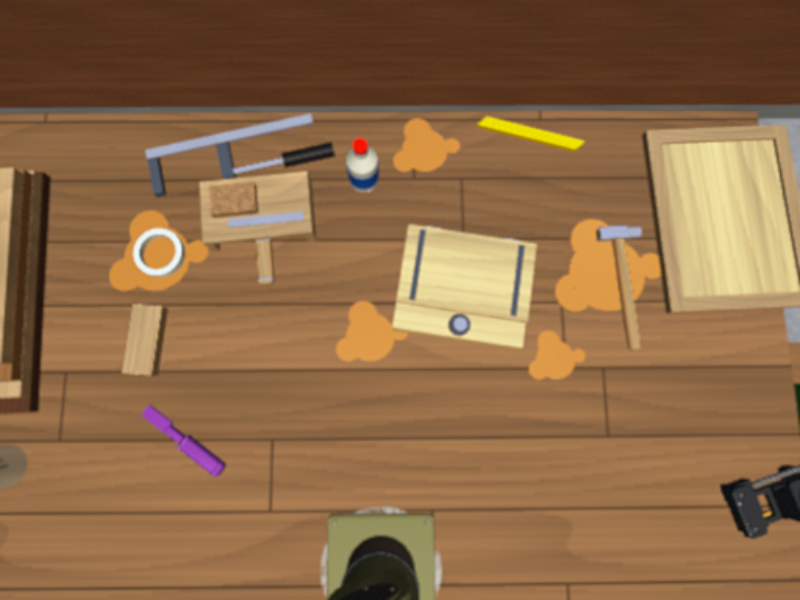

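View pics/s0b.png

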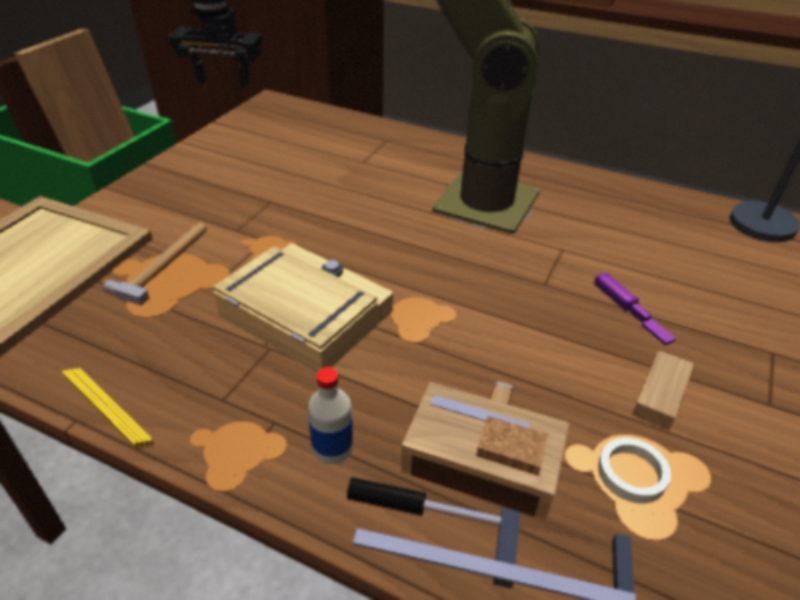

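The top view (800x600) shows:
- **Case:** around (465,285), with its button at (459,324).
- **Rack:** around (257,205), with a wooden handle sticking out at (264,262).

Things that could be taken for the chisel are the purple one at (183,440), the black-handled screwdriver at (308,155), the steel strip on the deck at (265,219) and the hammer handle at (627,290). I choose the wooden handle at (264,262) because it comes out from under the shelf front. For the button, the only round disc on a ledge is at (459,324).

Run:
```python
from h import *
f=np.load("pics/t0.npz");p,d=f["p"],f["d"]
cl=cloud("top",d)
c1=cv2.resize(p[100:190,110:220,::-1],None,fx=4,fy=4,interpolation=cv2.INTER_CUBIC)
c2=cv2.resize(p[135:225,245:350,::-1],None,fx=3.42,fy=4,interpolation=cv2.INTER_CUBIC)
cv2.imwrite("pics/crop.png",np.hstack([c1,c2]))
Z=cl[...,2]
def rect(m,tag):
    n,l,s,_=cv2.connectedComponentsWithStats(m.astype(np.uint8))
    i=1+np.argmax(s[1:,4]); pts=cl[l==i]
    (c,wh,a)=cv2.minAreaRect((pts[:,:2]*1000).astype(np.float32)); print(tag,s[i,4],np.round(c,1),np.round(wh,1),round(a,2),"z",np.median(pts[:,2]))
    return l==i
v,u=np.mgrid[:384,:512]
case=(u>240)&(u<350)&(v>135)&(v<230)
rect(case&(Z>.055)&(Z<.085),"case lid z>.055"); rect(case&(Z>.03),"case all")
rect(case&(Z>.04)&(Z<.056),"ledge")
# button top
cr=case&(u>280)&(u<308)&(v>195)&(v<220)
hsv=cv2.cvtColor(p,cv2.COLOR_RGB2HSV)
b=cr&(hsv[...,1]<90);ys,xs=np.nonzero(b);print("button px",xs.mean(),ys.mean(),len(xs),plane("top",xs.mean(),ys.mean(),.066), Z[b].mean())
rk=(u>115)&(u<210)&(v>100)&(v<165)
rect(rk&(Z>.06)&(Z<.078),"deck");rect(rk&(Z>.05),"rack all")
h=(u>155)&(u<185)&(v>150)&(v<185)&(Z>.012)&(Z<.035)
m=rect(h,"handle"); ys,xs=np.nonzero(m);print(xs.min(),xs.max(),ys.min(),ys.max())
for y in range(ys.min(),ys.max()+1,3):
    print(y,cl[y,xs[ys==y]].mean(0).round(4),xs[ys==y].min(),xs[ys==y].max())
```

```text
case lid z>.055 4393 [ 549.3 -173.3] [259.4 209.3] 80.73 z 0.07127487370739605
case all 5693 [ 477.7 -161.4] [259.7 354.4] 80.73 z 0.07050753621263994
ledge 1237 [ 467.2 -159.7] [259.7  51.5] 80.58 z 0.04918925333212365
button px 294.41961852861033 207.70844686648502 367 [ 0.46514356 -0.15993381  0.066     ] 0.06260516300487638
deck 2194 [708.5 248.7] [132.8 221.2] 5.91 z 0.06768878673885215
rack all 2863 [536.4 186.8] [543.1 242.5] 19.67 z 0.0683847998079703
handle 276 [604.8 236.9] [94.  30.6] 6.04 z 0.02422096514580474
164 175 153 182
153 [0.6516 0.2341 0.0271] 168 172
156 [0.6422 0.2387 0.0245] 164 173
159 [0.6322 0.239  0.0243] 164 173
162 [0.6224 0.2371 0.0236] 165 173
165 [0.6123 0.2384 0.0238] 165 172
168 [0.6027 0.2352 0.0222] 165 174
171 [0.5924 0.2344 0.0239] 165 174
174 [0.5823 0.234  0.0247] 165 174
177 [0.5724 0.232  0.0248] 166 174
180 [0.5631 0.2323 0.0219] 166 174
```

View pics/crop.png

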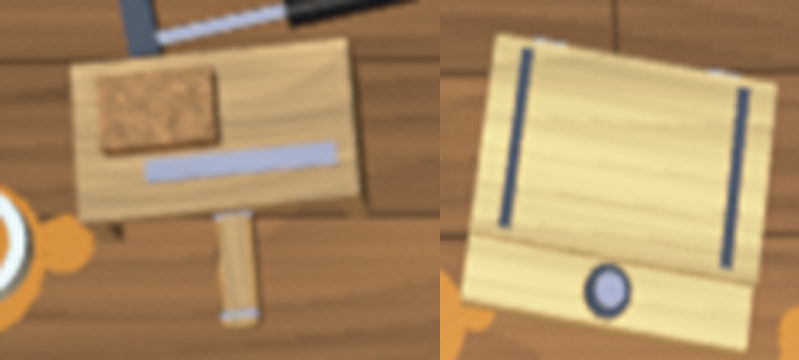

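The crop shows the wooden handle with its metal end cap coming from under the shelf front (crop about (240,265)), and the round button on the case ledge (about (608,290)). The choice is confirmed. Estimates: case yaw about -9.3°, button at (0.466, -0.160), chisel yaw about 5.5° with its butt at (0.558, 0.232). I'm moving to above the button with the fingers shut.

Request:
step_arm(increments=[[[2.4,3.7,0],[0,0,-2.7]],[[2.4,3.7,0],[0,0,-2.7]],[[2.4,3.7,0],[0,0,-2.7]],[[2.4,3.7,-0.5],[0,0,-2.7]],[[2.4,3.7,-0.5],[0,0,-2.7]],[[2.4,3.7,-1],[0,0,-2.7]],[[2.4,3.7,-1],[0,0,-2.7]],[[2.4,3.7,-1],[0,0,-2.7]],[[2.4,3.7,-1],[0,0,-2.7]],[[2.4,3.7,-1],[0,0,-2.7]]], fingers=0)

```text
clock: 1.1
tool_pos: [0.4282, -0.2246, 0.1782]
eef_rot: [0.996, -0.084, -0.0, 0.0]
contact_force: [0.8, 0.1, -0.2]
opening: 0.112
finger_force: 0.0
```

Request:
step_arm(increments=[[[1,2,0],[-0.4,-2.4,0]],[[1,2,0],[-0.4,-2.4,0]],[[1,1.6,-1],[-0.4,-2.4,0]],[[0.8,1,-2],[-0.4,-2.4,0]],[[0,0,-2],[-0.4,-2.4,0]],[[0,0,-1.5],[0,0,0]],[[0,0,-1],[0,0,0]],[[0,0,0],[0,0,0]],[[0,0,0],[0,0,0]],[[0,0,0],[0,0,0]]])

```text
clock: 2.1
tool_pos: [0.4762, -0.1648, 0.1188]
eef_rot: [0.992, -0.083, 0.093, 0.005]
contact_force: [-0.1, -0.3, -0.1]
opening: 0.008
finger_force: 0.0
```

Request:
step_arm(increments=[[[-0.5,0.2,-1],[0,0,0]],[[-0.5,0.2,-1],[0,0,0]],[[0,0,-1],[0,0,0]],[[0,0,0],[0,0,0]],[[0,0,0],[0,0,0]],[[0,0,0],[0,0,0]],[[0,0,0],[0,0,0]],[[0,0,0],[0,0,0]],[[0,0,0],[0,0,0]],[[0,0,0],[0,0,0]]])

```text
clock: 3.1
tool_pos: [0.4742, -0.1647, 0.1063]
eef_rot: [0.993, -0.082, 0.087, 0.004]
contact_force: [-0.2, -0.4, -0.5]
opening: 0.005
finger_force: 0.0
```

Run:
```python
from h import *
a,_=snap("scene","s1");s=r.get_state();print(s["tool_pos"],s["q"])
cv2.imwrite("pics/s1c.png",cv2.resize(a[100:260,100:300,::-1],None,fx=3.5,fy=3.5,interpolation=cv2.INTER_CUBIC))
```

```text
[ 0.47416469 -0.16466448  0.1062637 ] [ 0.30582178  0.73162363 -0.07904501  2.20979911  0.8410042   0.04329818
 -2.3226288 ]
```

View pics/s1c.png

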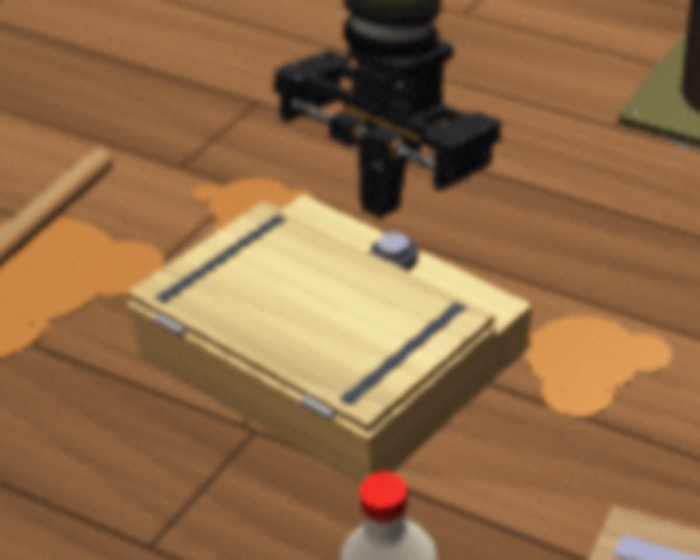

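The crop shows the shut fingers (380,200) above and just behind the button (395,245), with the lid still shut. Wrist joint 6 is at its limit (0.04), so I'll return to vertical and press slightly forward of centre.

Request:
step_arm(increments=[[[0,0,0],[0.6,3.4,0]],[[0,0,0],[0.6,3.4,0]],[[-0.5,0.2,0],[0.5,3.2,0]],[[-0.5,0.2,0],[0,0,0]],[[-0.3,0.2,0],[0,0,0]],[[0,0,-1],[0,0,0]],[[0,0,-1],[0,0,0]],[[0,0,0],[0,0,0]],[[0,0,0],[0,0,0]],[[0,0,0],[0,0,0]]])

```text
clock: 4.15
tool_pos: [0.4613, -0.1586, 0.0862]
eef_rot: [0.997, -0.083, -0.001, -0.003]
contact_force: [-0.0, -0.7, 0.7]
opening: 0.007
finger_force: 0.0
```

Run:
```python
from h import *
s=r.get_state();print(s["tool_pos"],s["eef_rot"],s["q"])
```

```text
[ 0.46130092 -0.15857402  0.08623908] [ 0.99655215 -0.08289881 -0.001282   -0.00315573] [ 0.4762392   0.80461729 -0.38533059  2.08423077  0.75871616  0.39554459
 -2.25434617]
```

Request:
step_arm(increments=[[[0,0,-0.7],[0,0,0]],[[0,0,-0.7],[0,0,0]],[[0,0,-0.5],[0,0,0]],[[0,0,-0.4],[0,0,0]],[[0,0,-0.2],[0,0,0]],[[0,0,0],[0,0,0]],[[0,0,0],[0,0,0]],[[0,0,0],[0,0,0]],[[0,0,0],[0,0,0]],[[0,0,0],[0,0,0]]])

```text
clock: 5.15
tool_pos: [0.4615, -0.1589, 0.0658]
eef_rot: [0.997, -0.083, 0.001, -0.001]
contact_force: [-8.5, 1.0, 57.7]
opening: 0.006
finger_force: 28.9
```

```bash
cat > lid.py <<'E'
from h import *
import sys
p,d=snap("top",sys.argv[1]);cl=cloud("top",d)
C=np.array([.5455,-.173]);ex=np.array([.987,-.162]);ey=np.array([.162,.987])
q=cl[...,:2]-C;X=q@ex;Y=q@ey;Z=cl[...,2]
m=(Y>-.12)&(Y<-.06)&(X>-.06)&(X<.17)&(Z>.05)&(d>0)
for a in np.arange(-.06,.16,.02):
    k=m&(X>=a)&(X<a+.02)
    if k.sum():print(round(a,2),Z[k].mean().round(3),k.sum())
s=r.get_state();print(s["tool_pos"],s["contact_force"],s["clock"])
E
python3 lid.py t1
```

```text
0.02 0.101 6
0.04 0.095 38
0.06 0.086 106
0.08 0.077 103
0.1 0.071 36
[ 0.4614932  -0.15886045  0.06580028] [-9.52442674  2.34559358 56.75004868] 5.2
```

Request:
step_arm(increments=[[[0,0,1],[0,0,0]],[[0,0,1],[0,0,0]],[[0,0,1],[0,0,0]],[[0,0,1],[0,0,0]],[[0,0,0.8],[0,0,0]],[[0,0,0],[0,0,0]],[[0,0,0],[0,0,0]],[[0,0,0],[0,0,0]],[[0,0,0],[0,0,0]],[[0,0,0],[0,0,0]]])

```text
clock: 6.2
tool_pos: [0.461, -0.1586, 0.1089]
eef_rot: [0.997, -0.083, -0.002, -0.003]
contact_force: [-0.0, 0.0, -0.4]
opening: 0.005
finger_force: 0.0
```

```bash
python3 lid.py t2
```

```text
0.06 0.084 17
0.08 0.077 95
0.1 0.071 36
[ 0.46105343 -0.15858317  0.1090135 ] [0.91644228 0.3360237  0.63241683] 6.25
```

Request:
step_arm(increments=[[[2,-0.3,0],[0,0,0]],[[1,-0.16,0],[0,0,0]],[[0.6,-0.1,0.1],[0,0,0]],[[0.65,-0.1,1.2],[0,0,0]],[[0.65,-0.1,1.25],[0,0,0]],[[1,-0.16,1.2],[0,0,0]],[[1,-0.16,1.2],[0,0,0]],[[1.2,-0.2,1],[0,0,0]],[[1.2,-0.2,0.9],[0,0,0]],[[0,0,0],[0,0,0]]])

```text
clock: 7.25
tool_pos: [0.5558, -0.1735, 0.1787]
eef_rot: [0.997, -0.083, 0.0, -0.003]
contact_force: [-1.0, -0.1, 1.1]
opening: 0.006
finger_force: 0.4
```

Run:
```python
from h import *
a,_=snap("scene","s2");s=r.get_state();print(s["tool_pos"],s["contact_force"],s["q"])
cv2.imwrite("pics/s2c.png",cv2.resize(a[60:240,100:300,::-1],None,fx=3,fy=3,interpolation=cv2.INTER_CUBIC))
```

```text
[ 0.55432852 -0.17331425  0.17784756] [-1.14478688  0.9834105  -0.44513597] [ 0.56009508  0.76424115 -0.58528465  1.74700567  0.55050421  0.80273054
 -2.02744619]
```

View pics/s2c.png

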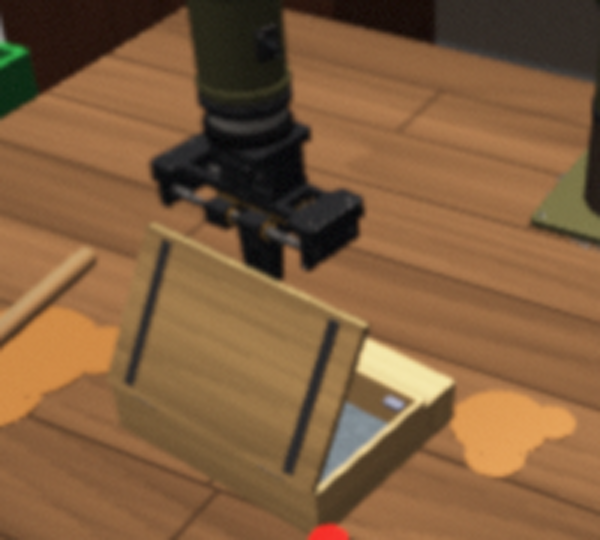

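The crop shows the lid at about 1 rad, resting on the fingers near its middle (262,265). I'll keep swinging it slowly.

Request:
step_arm(increments=[[[0.7,-0.1,0.35],[0,0,0]],[[0.7,-0.1,0.35],[0,0,0]],[[0.7,-0.1,0.35],[0,0,0]],[[0.7,-0.1,0.35],[0,0,0]],[[0.7,-0.12,0.2],[0,0,0]],[[0.7,-0.12,0.2],[0,0,0]],[[0.7,-0.12,0.2],[0,0,0]],[[0.7,-0.12,0.2],[0,0,0]],[[0.7,-0.12,0],[0,0,0]],[[0.6,-0.1,0],[0,0,0]]])

```text
clock: 8.3
tool_pos: [0.6239, -0.1846, 0.1998]
eef_rot: [0.997, -0.083, -0.001, -0.003]
contact_force: [-0.7, 0.0, 0.7]
opening: 0.004
finger_force: 0.1
```

Request:
step_arm(increments=[[[0.5,-0.08,0],[0,0,0]],[[0.5,-0.08,0],[0,0,0]],[[0.5,-0.08,0],[0,0,0]],[[0.4,-0.07,0],[0,0,0]],[[0.4,-0.07,0],[0,0,0]],[[0.4,-0.07,0],[0,0,0]],[[0.4,-0.07,0],[0,0,0]],[[0.4,-0.07,0],[0,0,0]],[[0.4,-0.07,0],[0,0,0]],[[0,0,0],[0,0,0]]])

```text
clock: 9.3
tool_pos: [0.6627, -0.1911, 0.1997]
eef_rot: [0.997, -0.083, -0.001, -0.003]
contact_force: [-0.2, 0.6, 0.2]
opening: 0.004
finger_force: 0.0
```

Request:
step_arm(increments=[[[-1.5,0.25,1],[0,0,0]],[[-2,0.3,2],[0,0,0]],[[-2,0.3,2],[0,0,0]],[[-2,0.3,0],[0,0,0]],[[-2,0.3,0],[0,0,0]],[[-2,0.3,0],[0,0,0]],[[-2,0.3,0],[0,0,0]],[[-2,0.3,0],[0,0,0]],[[0,0,0],[0,0,0]],[[0,0,0],[0,0,0]]])

```text
clock: 10.3
tool_pos: [0.5077, -0.1678, 0.2501]
eef_rot: [0.997, -0.083, -0.001, -0.003]
contact_force: [0.5, -0.3, -0.4]
opening: 0.001
finger_force: 0.0
```

Run:
```python
from h import *
p,d=snap("top","t3");cl=cloud("top",d)
C=np.array([.5455,-.173]);ex=np.array([.987,-.162]);ey=np.array([.162,.987])
q=cl[...,:2]-C;X=q@ex;Y=q@ey;Z=cl[...,2]
for z0 in np.arange(.07,.23,.02):
    m=(abs(Y)<.12)&(X>.08)&(X<.2)&(Z>z0)&(Z<z0+.02)
    if m.sum():print(z0.round(2),np.percentile(X[m],[5,50,95]).round(3),m.sum())
s=r.get_state();print(s["tool_pos"],s["contact_force"],s["clock"],s["q"])
a,_=snap("scene","s3")
cv2.imwrite("pics/s3c.png",cv2.resize(a[60:240,100:300,::-1],None,fx=3,fy=3,interpolation=cv2.INTER_CUBIC))
```

```text
0.07 [0.102 0.106 0.109] 136
0.09 [0.108 0.112 0.115] 164
0.11 [0.114 0.117 0.12 ] 157
0.13 [0.12  0.123 0.126] 162
0.15 [0.125 0.128 0.132] 132
0.17 [0.131 0.134 0.137] 121
0.19 [0.116 0.141 0.152] 381
0.21 [0.142 0.145 0.149] 61
[ 0.50824426 -0.1677349   0.25006933] [0.13317258 0.26876078 0.08131298] 10.35 [ 0.63165707  0.61888481 -0.65240914  1.80679664  0.46696793  0.87703734
 -1.97452918]
```

View pics/s3c.png

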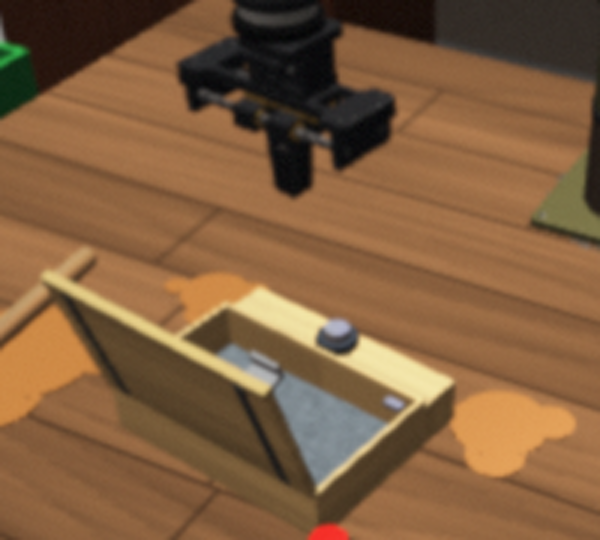

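The crop shows the lid leaning open on its stop, the case empty and the fingers well clear. The depth confirms about 1.85 rad. Now I'm going over to the chisel handle.

Request:
step_arm(increments=[[[0.8,4,0],[0,0,1.5]],[[0.8,4,0],[0,0,1.5]],[[0.8,4,0],[0,0,1.5]],[[0.8,4,-1],[0,0,1.5]],[[0.8,4,-1],[0,0,1.5]],[[0.8,4,-2],[0,0,1.5]],[[0.8,4,-2],[0,0,1.5]],[[0.8,4,-2],[0,0,1.5]],[[0.8,4,-2],[0,0,1.5]],[[0.8,4,-2],[0,0,1.5]]], fingers=0.8, grip_force=25)

```text
clock: 11.4
tool_pos: [0.5881, 0.2347, 0.1285]
eef_rot: [0.999, 0.048, -0.001, -0.003]
contact_force: [1.0, -0.5, 0.5]
opening: 0.795
finger_force: 0.0
```

Run:
```python
from h import *
p,d=snap("top","t4");a,e=snap("scene","s4")
s=r.get_state();print(s["tool_pos"],s["eef_rot"],s["q"])
cv2.imwrite("pics/t4c.png",np.hstack([cv2.resize(p[110:210,120:220,::-1],(400,400)),cv2.resize(a[190:350,220:380,::-1],(400,400))]))
```

```text
[0.58550811 0.24094825 0.12718612] [ 0.99862044  0.0520532  -0.00314357 -0.00614749] [-0.14809005  0.89473046 -0.58172593  1.61819157  0.60802824  0.81596277
 -2.44999759]
```

View pics/t4c.png

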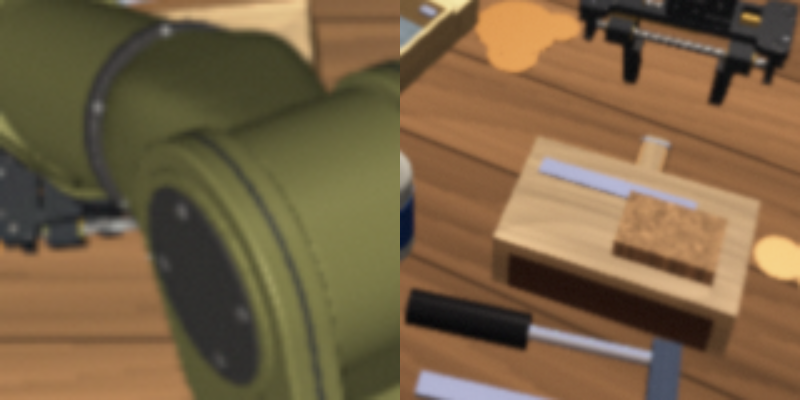

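The right half shows the open fingers above and in front of the handle butt (655,140), which sticks out in front of the shelf. The top view is hidden by the arm.

Run:
```python
from h import *
f=np.load("pics/s4.npz");cl=cloud("scene",f["d"])
m=(cl[...,2]>.018)&(cl[...,2]<.032)&(cl[...,0]>.54)&(cl[...,0]<.65)&(abs(cl[...,1]-.235)<.04)
pts=cl[m];print(m.sum(),cv2.minAreaRect((pts[:,:2]*1000).astype(np.float32)),np.median(pts[:,2]))
for a in np.arange(.55,.65,.015):
    k=(pts[:,0]>=a)&(pts[:,0]<a+.015)
    if k.sum():print(a,pts[k,1].min(),pts[k,1].max(),k.sum())
s=r.get_state();print(s["tool_pos"])
```

```text
145 ((583.942138671875, 238.49859619140625), (46.84705352783203, 28.839847564697266), 7.899252891540527) 0.02514376837168697
0.55 0.22406002310236398 0.24906373707590815 11
0.5650000000000001 0.2224174736845588 0.25144071366168574 45
0.5800000000000001 0.22477799410753008 0.25321292373974397 49
0.5950000000000001 0.226066673004857 0.25470986298532405 40
[0.58550811 0.24094825 0.12718612]
```

Request:
step_arm(increments=[[[0,0,0],[0,0,0]],[[0,0,-2],[0,0,0]],[[0,0,-2],[0,0,0]],[[0,0,-2],[0,0,0]],[[0,0,-1.5],[0,0,0]],[[0,0,-1],[0,0,0]],[[0,0,0],[0,0,0]],[[0,0,0],[0,0,0]],[[0,0,0],[0,0,0]],[[0,0,0],[0,0,0]]])

```text
clock: 12.5
tool_pos: [0.5877, 0.2327, 0.0456]
eef_rot: [0.999, 0.048, -0.001, -0.003]
contact_force: [0.8, 0.6, -0.3]
opening: 0.801
finger_force: 0.0
```

Request:
step_arm(increments=[[[0,0.5,-1],[0,0,0.5]],[[0,0,-1],[0,0,0]],[[0,0,-1],[0,0,0]],[[0,0,-0.6],[0,0,0]],[[0,0,-0.3],[0,0,0]],[[0,0,0],[0,0,0]],[[0,0,0],[0,0,0]],[[0,0,0],[0,0,0]],[[0,0,0],[0,0,0]],[[0,0,0],[0,0,0]]])

```text
clock: 13.5
tool_pos: [0.5873, 0.2375, 0.006]
eef_rot: [0.999, 0.052, -0.002, -0.003]
contact_force: [-0.5, -0.7, 0.6]
opening: 0.796
finger_force: 0.0
```

Request:
step_arm(increments=[[[0,0,0],[0,0,0]],[[0,0,0],[0,0,0]],[[0,0,0],[0,0,0]],[[0,0,0],[0,0,0]],[[0,0,0],[0,0,0]],[[0,0,0],[0,0,0]],[[0,0,0],[0,0,0]],[[0,0,0],[0,0,0]],[[0,0,0],[0,0,0]],[[0,0,0],[0,0,0]]], fingers=0)

```text
clock: 14.5
tool_pos: [0.5871, 0.2374, 0.0057]
eef_rot: [0.999, 0.052, -0.002, -0.003]
contact_force: [0.2, -0.4, 1.3]
opening: 0.336
finger_force: 25.0
```

Request:
step_arm(increments=[[[-0.7,-0.07,0],[0,0,0]],[[-1,-0.1,0],[0,0,1]],[[-1,-0.1,0],[0,0,1.5]],[[-1,-0.1,0],[0,0,1.5]],[[-1,-0.1,0],[0,0,1.5]],[[-1,-0.1,0],[0,0,1.5]],[[-1,-0.1,0],[0,0,1.5]],[[-1,-0.1,0],[0,0,1.5]],[[-1,-0.1,0],[0,0,1.5]],[[-1,-0.1,0],[0,0,1.5]]])

```text
clock: 15.5
tool_pos: [0.4893, 0.2277, 0.0058]
eef_rot: [0.986, 0.166, -0.002, -0.003]
contact_force: [0.9, -0.7, -0.9]
opening: 0.336
finger_force: 25.0
```

Request:
step_arm(increments=[[[-1,-0.1,0],[0,0,2]],[[-1,-0.1,0],[0,0,2]],[[-1,-0.1,0],[0,0,2]],[[-0.5,0,0],[0,0,2]],[[0,0,0],[0,0,0]],[[0,0,0],[0,0,0]],[[0,0,0],[0,0,0]],[[0,0,0],[0,0,0]],[[0,0,0],[0,0,0]],[[0,0,0],[0,0,0]]])

```text
clock: 16.5
tool_pos: [0.4555, 0.2249, 0.0057]
eef_rot: [0.972, 0.233, -0.002, -0.003]
contact_force: [-0.1, 0.4, -2.1]
opening: 0.337
finger_force: 25.0
```

Run:
```python
from h import *
a,e=snap("scene","s5");s=r.get_state();print(s["tool_pos"],s["eef_rot"],s["q"],s["opening"])
cl=cloud("scene",e);m=(cl[...,2]>.005)&(cl[...,2]<.032)&(cl[...,0]>.45)&(cl[...,0]<.62)&(cl[...,1]>.17)&(cl[...,1]<.36)
cv2.imwrite("pics/s5c.png",cv2.resize(a[150:310,230:390,::-1],(560,560)))
```

```text
[0.45549246 0.22481777 0.00575614] [ 0.97245844  0.23305094 -0.00207093 -0.00274895] [-0.37080597  0.96176786 -0.28794943  2.04150465  0.96877414  0.27854275
 -2.58986189] 0.339202798977575
```

View pics/s5c.png

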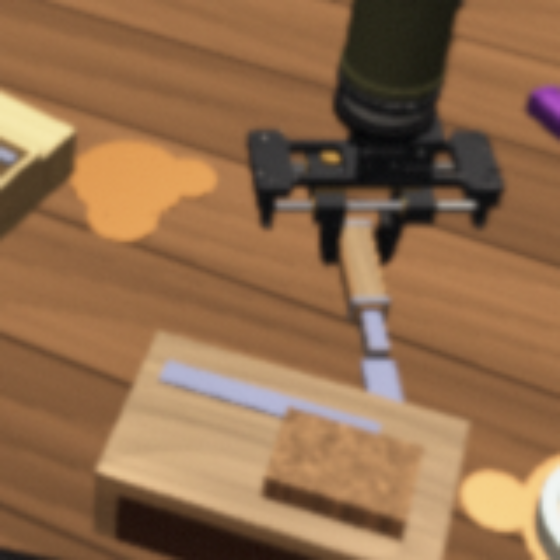

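The crop shows the chisel drawn out and turned, its neck at (375,330). The tip (383,390) is seen just over the shelf's near edge. I'll release it and rise.

Request:
step_arm(increments=[[[0,0,0],[0,0,0]],[[0,0,0],[0,0,0]],[[0,0,0],[0,0,0]],[[0,0,0],[0,0,0]],[[0,0,0],[0,0,0]],[[0,0,2],[0,0,0]],[[0,0,3],[0,0,0]],[[0,0,3],[0,0,0]],[[0,0,2],[0,0,0]],[[0,0,0],[0,0,0]]], fingers=0.7)

```text
clock: 17.55
tool_pos: [0.4565, 0.2255, 0.108]
eef_rot: [0.972, 0.233, -0.0, -0.004]
contact_force: [-0.7, 0.1, 0.1]
opening: 0.702
finger_force: 0.0
```

Run:
```python
from h import *
a,e=snap("scene","s6");p,d=snap("top","t6");s=r.get_state();print(s["tool_pos"],s["q"][6],s["opening"])
for n,dd in(("scene",e),("top",d)):
    cl=cloud(n,dd);Z=cl[...,2]
    for lo,hi in((.003,.032),(.004,.012),(.014,.0215),(.0235,.032)):
        m=(Z>lo)&(Z<hi)&(cl[...,0]>.42)&(cl[...,0]<.63)&(cl[...,1]>.17)&(cl[...,1]<.36)&(dd>0)
        k,l,st,_=cv2.connectedComponentsWithStats(m.astype(np.uint8))
        if k<2: continue
        i=1+np.argmax(st[1:,4]);q=(cl[l==i][:,:2]*1000).astype(np.float32)
        print(n,lo,hi,len(q),[np.round(x,1) for x in cv2.minAreaRect(q)])
```

```text
[0.45528408 0.22445266 0.10567216] -2.411507884675421 0.6986093212547483
scene 0.003 0.032 523 [array([512.1, 254.5]), array([178.2,  30.7]), np.float64(26.2)]
scene 0.004 0.012 114 [array([562.3, 280.5]), array([64.9, 24.9]), np.float64(25.6)]
scene 0.014 0.0215 106 [array([511.3, 253.3]), array([102.3,  27. ]), np.float64(36.5)]
scene 0.0235 0.032 199 [array([476.2, 236. ]), array([97.3, 27.4]), np.float64(27.0)]
top 0.003 0.032 2 [array([626.3, 333.6]), array([3.8, 0. ]), np.float64(-170.8)]
top 0.004 0.012 1 [array([624.4, 333.3]), array([0., 0.]), np.float64(0.0)]
```

Request:
step_arm(increments=[[[2,1,0],[0,0,0]],[[2,1,0],[0,0,0]],[[2,1,0],[0,0,0]],[[1.5,0.8,0],[0,0,0]],[[0.7,0.4,-1.5],[0,0,0]],[[0,0,-2],[0,0,0]],[[0,0,-1.5],[0,0,0]],[[0,0,0],[0,0,0]],[[0,0,0],[0,0,0]],[[0,0,0],[0,0,0]]])

```text
clock: 18.65
tool_pos: [0.5372, 0.267, 0.0562]
eef_rot: [0.972, 0.233, -0.002, -0.003]
contact_force: [-0.3, -0.7, 0.5]
opening: 0.703
finger_force: 0.0
```

Run:
```python
from h import *
a,e=snap("scene","s7");s=r.get_state();print(s["tool_pos"],s["eef_rot"],s["q"])
cl=cloud("scene",e);Z=cl[...,2]
m=(Z>.0235)&(Z<.032)&(cl[...,0]>.42)&(cl[...,0]<.63)&(cl[...,1]>.17)&(cl[...,1]<.36)
k,l,st,_=cv2.connectedComponentsWithStats(m.astype(np.uint8));i=1+np.argmax(st[1:,4]);print(st[i],cv2.minAreaRect((cl[l==i][:,:2]*1000).astype(np.float32)))
cv2.imwrite("pics/s7c.png",cv2.resize(a[170:310,260:400,::-1],(560,560),interpolation=cv2.INTER_CUBIC))
```

```text
[0.53743967 0.26707239 0.05646953] [ 0.97240264  0.23328513 -0.00171285 -0.0028664 ] [-0.23886524  0.96266373 -0.53390429  1.75146246  0.75492442  0.64455271
 -2.30993784]
[330 222  11  16 118] ((494.166748046875, 245.53399658203125), (54.11786651611328, 26.49530792236328), 24.902366638183594)
```

View pics/s7c.png

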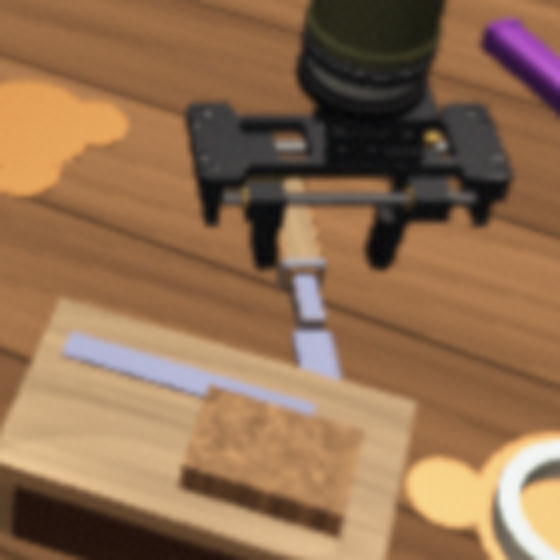

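The crop shows the open fingers hanging above, with the neck at (308,295) below and between them, allowing for height parallax. Going down to grip.

Request:
step_arm(increments=[[[0,0,-1.2],[0,0,0]],[[0,0,-1.2],[0,0,0]],[[0,0,-1.2],[0,0,0]],[[0,0,-0.7],[0,0,0]],[[0,0,-0.3],[0,0,0]],[[0,0,0],[0,0,0]],[[0,0,0],[0,0,0]],[[0,0,0],[0,0,0]],[[0,0,0],[0,0,0]],[[0,0,0],[0,0,0]]])

```text
clock: 19.7
tool_pos: [0.5374, 0.2668, 0.01]
eef_rot: [0.972, 0.233, -0.002, -0.003]
contact_force: [0.2, -0.2, 0.4]
opening: 0.702
finger_force: 0.0
```

Request:
step_arm(increments=[[[0,0,0],[0,0,0]],[[0,0,0],[0,0,0]],[[0,0,0],[0,0,0]],[[0,0,0],[0,0,0]],[[0,0,0],[0,0,0]],[[0,0,0],[0,0,0]],[[0,0,0],[0,0,0]],[[0,0,0],[0,0,0]],[[0,0,0],[0,0,0]],[[0,0,0],[0,0,0]]], fingers=0, grip_force=35)

```text
clock: 20.7
tool_pos: [0.5372, 0.2667, 0.0098]
eef_rot: [0.972, 0.233, -0.002, -0.003]
contact_force: [0.1, -0.1, -0.0]
opening: 0.174
finger_force: 35.0
```

Request:
step_arm(increments=[[[0,0,0.5],[0,0,0]],[[0,0,1],[0,0,0]],[[0,0,1],[0,0,0]],[[0,0,1.5],[0,0,0]],[[0,0,2],[0,0,0]],[[0,0,2],[0,0,0]],[[0,0,2],[0,0,0]],[[0,0,1],[0,0,0]],[[0,0,1],[0,0,0]],[[0,0,0],[0,0,0]]])

```text
clock: 21.7
tool_pos: [0.5377, 0.2671, 0.1311]
eef_rot: [0.972, 0.233, -0.001, -0.003]
contact_force: [0.9, 0.6, -3.2]
opening: 0.176
finger_force: 35.0
```

Run:
```python
from h import *
a,e=snap("scene","s8");s=r.get_state();print(s["tool_pos"],s["eef_rot"],s["opening"],s["moment"],s["contact_force"])
cl=cloud("scene",e);P=s["tool_pos"];ax=np.array([np.cos(.471),np.sin(.471)]);q=cl[...,:2]-P[:2]
X=q@ax;Y=q@np.array([-ax[1],ax[0]]);Z=cl[...,2]-P[2]
m=(abs(Y)<.013)&(abs(X)<.15)&(Z>-.03)&(Z<.03)
for x in np.arange(-.14,.1,.02):
    k=m&(X>=x)&(X<x+.02)
    if k.sum()>2:print(x.round(2),np.percentile(Z[k],[10,50,90]).round(4),Y[k].mean().round(4),k.sum())
# inner case
f=np.load("pics/t3.npz");cl=cloud("top",f["d"])
C=np.array([.5455,-.173]);ex=np.array([.987,-.162]);ey=np.array([.162,.987])
q=cl[...,:2]-C;X=q@ex;Y=q@ey;Z=cl[...,2]
f=np.load("pics/s3.npz")
for n,fn in(("top","t3"),("scene","s3")):
    f=np.load(f"pics/{fn}.npz");cl=cloud(n,f["d"]);q=cl[...,:2]-C;X=q@ex;Y=q@ey;Z=cl[...,2]
    m=(abs(X-.025)<.075)&(abs(Y)<.13)&(Z>.027)&(Z<.042)&(Y<-.02)
    print(n,"ribs",m.sum(),np.histogram(X[m],bins=np.arange(-.05,.101,.006)),Y[m].min() if m.sum() else 0,Y[m].max() if m.sum() else 0)
    m=(X>-.11)&(X<-.045)&(abs(Y)<.15)&(Z>.044)&(Z<.056);print(n,"ledge",[np.round(v,1) for v in cv2.minAreaRect((np.c_[X[m],Y[m]]*1000).astype(np.float32))])
```

```text
[0.5373193  0.26670518 0.13009196] [ 0.97243151  0.23316478 -0.00198996 -0.00268131] 0.17791086988602808 [ 0.04893134 -0.02510151 -0.00643489] [ 1.12092569 -0.84230099 -3.19885011]
-0.04 [0.0094 0.0151 0.0179] 0.0097 17
-0.02 [0.0091 0.0112 0.0243] 0.0062 33
0.0 [0.0012 0.011  0.0241] 0.0001 94
0.02 [-0.0027 -0.0007  0.0032] 0.0007 70
0.04 [-0.0028 -0.0011  0.0007] 0.0 66
0.06 [-0.0047 -0.0009  0.001 ] -0.0001 73
0.08 [-0.0071 -0.0026 -0.    ] 0.0018 19
top ribs 22 (array([0, 2, 3, 2, 1, 2, 2, 6, 4, 0, 0, 0, 0, 0, 0, 0, 0, 0, 0, 0, 0, 0,
       0, 0, 0]), array([-0.05 , -0.044, -0.038, -0.032, -0.026, -0.02 , -0.014, -0.008,
       -0.002,  0.004,  0.01 ,  0.016,  0.022,  0.028,  0.034,  0.04 ,
        0.046,  0.052,  0.058,  0.064,  0.07 ,  0.076,  0.082,  0.088,
        0.094,  0.1  ])) -0.1254745422164314 -0.04130625546423708
top ledge [array([-76.3,   0.3]), array([260.3,  59.8]), np.float64(89.3)]
scene ribs 68 (array([18,  7,  6,  6,  8,  9,  4,  9,  1,  0,  0,  0,  0,  0,  0,  0,  0,
        0,  0,  0,  0,  0,  0,  0,  0]), array([-0.05 , -0.044, -0.038, -0.032, -0.026, -0.02 , -0.014, -0.008,
       -0.002,  0.004,  0.01 ,  0.016,  0.022,  0.028,  0.034,  0.04 ,
        0.046,  0.052,  0.058,  0.064,  0.07 ,  0.076,  0.082,  0.088,
        0.094,  0.1  ])) -0.12462541282376603 -0.031332593764499726
scene ledge [array([-77.3,   4.5]), array([ 63.3, 263.3]), np.float64(0.1)]
```

Gripped at the neck and level. Carrying it to the case at a height that clears the lid, turning +53.7° on the way.

Request:
step_arm(increments=[[[0.3,-2,1],[0,0,4]],[[0.3,-3.5,1],[0,0,5.5]],[[0.3,-3.5,1],[0,0,5.5]],[[0.3,-3.5,1],[0,0,5.5]],[[0.3,-3.5,1],[0,0,5.5]],[[0.3,-3.5,0],[0,0,5.5]],[[0.3,-3.5,0],[0,0,5.5]],[[0.3,-3.5,0],[0,0,5.5]],[[0.3,-3.5,0],[0,0,5.5]],[[0.3,-3.5,0],[0,0,5.5]]])

```text
clock: 22.75
tool_pos: [0.5665, -0.07, 0.1786]
eef_rot: [0.762, 0.647, -0.004, -0.002]
contact_force: [0.4, -0.6, -2.4]
opening: 0.172
finger_force: 35.0
```

Request:
step_arm(increments=[[[0.2,-3.5,0],[0,0,0.2]],[[0.1,-2.5,0],[0,0,0]],[[0,-1.5,0],[0,0,0]],[[0,-1,0],[-0.3,-2,0]],[[0,0,-1],[-0.3,-2,0]],[[0,0,-2],[-0.3,-1.9,0]],[[0,0,-2],[0,0,0]],[[0,0,0],[0,0,0]],[[0,0,0],[0,0,0]],[[0,0,0],[0,0,0]]])

```text
clock: 23.75
tool_pos: [0.5711, -0.1526, 0.1307]
eef_rot: [0.761, 0.647, 0.032, 0.038]
contact_force: [0.4, 0.5, -2.7]
opening: 0.176
finger_force: 35.0
```

Run:
```python
from h import *
from scipy.spatial.transform import Rotation as Ro
s=r.get_state();print(s["tool_pos"],s["opening"],s["q"],s["contact_force"]);print(Ro.from_quat(s["eef_rot"]).as_matrix().round(3))
C=np.array([.5455,-.173]);ex=np.array([.987,-.162]);ey=np.array([.162,.987])
print("tcp case",(s["tool_pos"][:2]-C)@np.c_[ex,ey])
a,e=snap("scene","s9");p,d=snap("top","t9")
for n,dd in(("scene",e),("top",d)):
    cl=cloud(n,dd);q=cl[...,:2]-C;X=q@ex;Y=q@ey;Z=cl[...,2]
    for lo,hi in((-.13,-.08),(-.08,-.04),(.04,.07),(.07,.1)):
        m=(abs(X-.02)<.04)&(Y>lo)&(Y<hi)&(Z>.09)&(Z<.17)
        if m.sum()>3:print(n,lo,X[m].min().round(4),X[m].max().round(4),X[m].mean().round(4),Z[m].mean().round(3),Y[m].max().round(3),m.sum())
cv2.imwrite("pics/s9c.png",np.hstack([cv2.resize(a[50:240,100:300,::-1],(400,380)),cv2.resize(p[120:230,240:350,::-1],(400,380))]))
```

```text
[ 0.57107666 -0.1525623   0.13065701] 0.17608625716453397 [ 0.66422298  0.8994004  -0.86623308  1.84408763  1.01629709  0.79156398
 -0.90386263] [ 0.38512763  0.47254407 -2.7318543 ]
[[ 0.162  0.982  0.098]
 [ 0.987 -0.161 -0.017]
 [-0.001  0.099 -0.995]]
tcp case [0.02193325 0.02431543]
scene -0.13 0.0292 0.0365 0.0343 0.133 -0.081 11
scene -0.08 0.0336 0.0372 0.0355 0.127 -0.043 15
scene 0.04 0.0073 0.0353 0.0237 0.13 0.07 90
scene 0.07 0.0088 0.0354 0.0244 0.128 0.099 74
top 0.04 0.0104 0.0351 0.0226 0.128 0.07 57
top 0.07 0.0098 0.0344 0.0219 0.129 0.1 85
```

Request:
step_arm(increments=[[[-0.1,-0.5,-0.5],[0,0,0]],[[0,0,-1],[0,0,0]],[[0,0,-1.5],[0,0,0]],[[0,0,-1.5],[0,0,0]],[[0,0,-1.5],[0,0,0]],[[0,0,-1.3],[0,0,0]],[[0,0,-1],[0,0,0]],[[0,0,-0.5],[0,0,0]],[[0,0,0],[0,0,0]],[[0,0,0],[0,0,0]]])

```text
clock: 24.85
tool_pos: [0.5695, -0.1582, 0.0421]
eef_rot: [0.761, 0.646, 0.031, 0.038]
contact_force: [0.0, -0.0, -2.0]
opening: 0.18
finger_force: 35.0
```

Request:
step_arm(increments=[[[0,0,-0.4],[0,0,0]],[[0,0,-0.4],[0,0,0]],[[0,0,-0.4],[0,0,0]],[[0,0,-0.3],[0,0,0]],[[0,0,-0.2],[0,0,0]],[[0,0,-0.2],[0,0,0]],[[0,0,0],[0,0,0]],[[0,0,0],[0,0,0]],[[0,0,0],[0,0,0]],[[0,0,0],[0,0,0]]])

```text
clock: 25.85
tool_pos: [0.5693, -0.1583, 0.0229]
eef_rot: [0.761, 0.646, 0.031, 0.038]
contact_force: [-0.1, -0.5, -2.3]
opening: 0.175
finger_force: 35.0
```

Request:
step_arm(increments=[[[0,0,-0.1],[0,0,0]],[[0,0,-0.1],[0,0,0]],[[0,0,-0.1],[0,0,0]],[[0,0,-0.05],[0,0,0]],[[0,0,0],[0,0,0]],[[0,0,0],[0,0,0]],[[0,0,0],[0,0,0]],[[0,0,0],[0,0,0]],[[0,0,0],[0,0,0]],[[0,0,0],[0,0,0]]])

```text
clock: 26.85
tool_pos: [0.5692, -0.1583, 0.0193]
eef_rot: [0.761, 0.646, 0.031, 0.038]
contact_force: [0.4, 0.6, -1.6]
opening: 0.177
finger_force: 35.0
```

Nearly touching the floor with the weight easing. Opening, then rising straight up.

Request:
step_arm(increments=[[[0,0,-0.1],[0,0,0]],[[0,0,0],[0,0,0]],[[0,0,0],[0,0,0]],[[0,0,0],[0,0,0]],[[0,0,0],[0,0,0]],[[0,0,0],[0,0,0]],[[0,0,0],[0,0,0]],[[0,0,0],[0,0,0]],[[0,0,0],[0,0,0]],[[0,0,0],[0,0,0]]], fingers=0.5)

```text
clock: 27.85
tool_pos: [0.5692, -0.1583, 0.0183]
eef_rot: [0.761, 0.646, 0.031, 0.038]
contact_force: [-0.6, 0.8, 0.2]
opening: 0.499
finger_force: 0.0
```

Request:
step_arm(increments=[[[0,0,0.5],[0,0,0]],[[0,0,1],[0,0,0]],[[-0.1,0,2],[0,0,0]],[[-0.1,0,3],[0,0,0]],[[-0.1,0,3],[0,0,0]],[[0,0,4],[0,0,0]],[[0,0,4],[0,0,0]],[[-1,2,3],[0,0,0]],[[-1,4,0],[0,0,0]],[[-1,4,0],[0,0,0]]])

```text
clock: 28.85
tool_pos: [0.5363, -0.0576, 0.2252]
eef_rot: [0.762, 0.646, 0.032, 0.039]
contact_force: [0.3, 1.6, -0.4]
opening: 0.5
finger_force: 0.0
```

Request:
step_arm(increments=[[[-1,4,0],[0,0,0]],[[-1,4,0],[0,0,0]],[[0,4,0],[0,0,0]],[[0,4,0],[0,0,0]],[[0,3,0],[0,0,0]],[[0,2,0],[0,0,0]],[[0,0,0],[0,0,0]],[[0,0,0],[0,0,0]],[[0,0,0],[0,0,0]],[[0,0,0],[0,0,0]]])

```text
clock: 29.85
tool_pos: [0.5163, 0.1499, 0.2232]
eef_rot: [0.762, 0.646, 0.03, 0.038]
contact_force: [0.0, -0.6, 0.7]
opening: 0.501
finger_force: 0.0
```

Run:
```python
from h import *
s=r.get_state();print(s["tool_pos"],s["contact_force"],s["clock"])
C=np.array([.5455,-.173]);ex=np.array([.987,-.162]);ey=np.array([.162,.987])
a,e=snap("scene","s10");p,d=snap("top","t10")
for n,dd in(("scene",e),("top",d)):
    cl=cloud(n,dd);q=cl[...,:2]-C;X=q@ex;Y=q@ey;Z=cl[...,2]
    m=(X>-.04)&(X<.09)&(abs(Y)<.12);print(n,"floor",np.median(Z[m&(Y>.0)&(X<0)&(X>-.03)]).round(4))
    for y in np.arange(-.11,.11,.02):
        k=m&(Y>=y)&(Y<y+.02)&(X>.005)&(X<.045)&(Z>.0125)&(Z<.045)
        if k.sum()>3:print(y.round(2),X[k].min().round(4),X[k].max().round(4),X[k].mean().round(4),np.median(Z[k]).round(4),k.sum())
    k=(abs(Y)<.1)&(X>.1)&(X<.2)&(Z>.17)&(Z<.19);print("lid X@z.18",np.median(X[k]))
cv2.imwrite("pics/s10c.png",np.hstack([cv2.resize(a[90:240,100:300,::-1],(400,380)),cv2.resize(p[120:230,240:350,::-1],(400,380))]))
```

```text
[0.51629062 0.14992494 0.22316228] [ 0.04318414 -0.56106191  0.67162547] 29.85
scene floor 0.0085
0.01 0.0118 0.0215 0.0171 0.0262 7
0.03 0.009 0.0302 0.0206 0.0186 41
0.05 0.0069 0.0383 0.0217 0.0154 44
0.07 0.0084 0.0335 0.0216 0.0152 41
0.09 0.0094 0.0338 0.0221 0.0159 18
lid X@z.18 0.14350367386314997
top floor nan
0.03 0.0257 0.0402 0.0312 0.019 9
lid X@z.18 0.13430525294915613
  return _methods._mean(a, axis=axis, dtype=dtype,
  ret = ret.dtype.type(ret / rcount)
```

View pics/s10c.png

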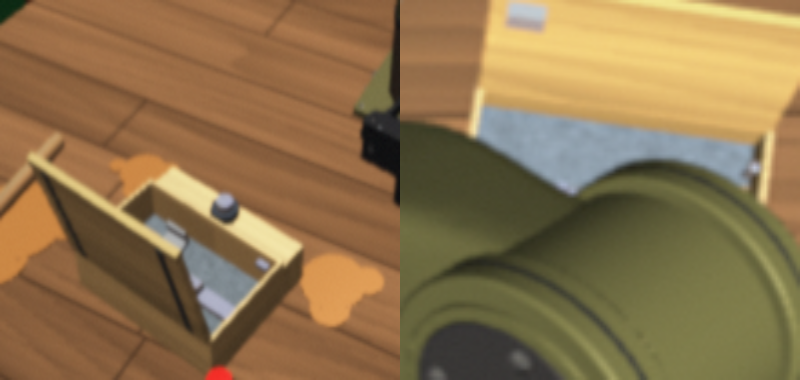

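The left half shows the lid open and the blade (210,300) flat on the case floor. The arm hides the handle from the top camera, so I'll move aside and check it by numbers.

Request:
step_arm(increments=[[[0,4,0],[0,0,0]],[[0,4,0],[0,0,0]],[[0,4,0],[0,0,0]],[[0,4,0],[0,0,0]],[[-0.5,4,0],[0,0,0]],[[-1,4,0],[0,0,0]],[[-1,3,0],[0,0,0]],[[-1,0,0],[0,0,0]],[[0,0,0],[0,0,0]],[[0,0,0],[0,0,0]]])

```text
clock: 30.95
tool_pos: [0.4823, 0.4196, 0.223]
eef_rot: [0.762, 0.646, 0.03, 0.039]
contact_force: [0.5, -0.2, -0.2]
opening: 0.499
finger_force: 0.0
```

Run:
```python
from h import *
s=r.get_state();print(s["tool_pos"],s["contact_force"],s["clock"])
C=np.array([.5455,-.173]);ex=np.array([.987,-.162]);ey=np.array([.162,.987])
p,d=snap("top","t11")
cl=cloud("top",d);q=cl[...,:2]-C;X=q@ex;Y=q@ey;Z=cl[...,2]
for y in np.arange(-.12,.12,.02):
    k=(Y>=y)&(Y<y+.02)&(X>.006)&(X<.044)&(Z>.0125)&(Z<.05)
    if k.sum()>3:print(y.round(2),X[k].min().round(4),X[k].max().round(4),X[k].mean().round(4),np.median(Z[k]).round(4),k.sum())
k=(X>0.005)&(X<.045)&(abs(Y)<.12)&(Z>.026)&(Z<.045);print(Y[k].min(),Y[k].max())
f0=np.load("pics/t0.npz")["p"].astype(int);df=np.abs(p.astype(int)-f0).sum(2)>90
for n,(u0,u1,v0,v1) in dict(glue=(218,248,85,125),tape=(82,122,140,182),hammer=(378,416,140,228),offcut=(75,110,190,245)).items():print(n,df[v0:v1,u0:u1].mean().round(3))
```

```text
[0.48227757 0.4196357  0.22300387] [ 0.53068399 -0.22857047 -0.21961436] 30.95
-0.12 0.01 0.0438 0.0258 0.0292 6
-0.1 0.0077 0.0349 0.0198 0.0324 58
-0.08 0.0073 0.0371 0.0206 0.0322 58
-0.06 0.0063 0.0358 0.0205 0.0321 57
-0.04 0.0066 0.037 0.0194 0.0321 63
-0.02 0.0065 0.0369 0.0201 0.0317 55
0.0 0.013 0.0308 0.0203 0.0264 37
0.02 0.0062 0.031 0.02 0.0258 36
0.04 0.009 0.0325 0.0207 0.0157 45
0.06 0.0091 0.0341 0.0211 0.0158 38
0.08 0.0087 0.0365 0.0215 0.0162 39
-0.10333386358104713 0.03360171045947366
glue 0.0
tape 0.574
hammer 0.0
offcut 0.661
```

```bash
python3 -c "
from plant import r
print(r.finish_job())"
```

```text
the job is handed in; nothing more can be done
None
```

I handed the job in at about 31 s, but the hand-in returned no verdict. By my last depth readings the lid rests open on its stop, the chisel lies flat on the case floor with its handle in the trough, about 4–5 mm off the bed line, and the arm touches nothing. The glue bottle and hammer had not moved; the arm hid the tape and offcut from that last check.

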